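# Stand the slumped picture up against the tiled panel and block its foot

### The arm

A 6-joint arm with a two-finger parallel gripper is mounted at the origin on the work surface. World frame = base frame: x ahead of the robot, y to its left, z up, the work surface at z = 0. Lengths are in m, angles in rad, forces in N, time in s.
With the tool pointing down it reaches from about 0.275 to 1 m from the base axis. Payload 8.4 kg.
Tool frame: the origin (TCP) lies on the centre line of the jaws, within the pads' length; the fingertips stand 14 mm ahead of it and the grasp point (between the pads) lies 5 mm behind it; z points along the fingers, y is the line along which they close (so a half turn about z gives the same grasp; the last joint's range is limited). The gripper opens to 85 mm and grips with 20 to 120 N. Pads are 22 mm wide; open, the fingers measure 114 mm over their backs; the gripper's body (76 mm by 85 mm) begins 54 mm behind the grasp point. The pads swing forward as they close: fully open they stand 13 mm farther back than shut.
Start: joints at [-1.121, 0.353, 1.633, -0, 1.155, -0.002], TCP at [0.273, -0.562, 0.245] pointing down, gripper open.
Joint ranges: [-2.63, 2.63], [-0.92, 2.1], [0.06, 2.66], [-1.3, 4.44], [0, 2.69], [-3.02, 3.02]. Speed limits (rad/s): [2.22, 2.22, 2.79, 3.14, 3.14, 3.14].

### API

Orientations are given as a unit quaternion [w, x, y, z].
In Python, from plant import manip gives the robot as it stands.
- The arm moves only by the tool arm_command, never from a script. Its arguments are lists of equal length, an entry for each row: "xyz": the shift along the tool's x, y, z in cm, a list of three; "turn": the turn about the tool's z in degrees. A call has exactly 8 rows; each row is the pose to reach, as a shift and turn from the pose commanded when the call began, along the tool's axes at that moment; what a row does not reach only later rows make up. A row lasts 1/10 s, in which the tool goes at most 50 mm and 8.59 degrees, less where a joint would pass 70% of its speed; a pose out of reach is approached as far as the arm can. A call with a gripper value outside its range is refused whole. "claw" is the opening, from 0 (shut) to 1 (fully open), set as the call begins (left out, the last holds). The fingers move at their own pace and stop on an object; the grip force is fixed at half the most. Time passes only in rows, so rows that repeat a pose let the fingers close, or fill a call up. It gives the time, the measured TCP pose, the force, the opening and the grip force at its end, in the units of the state.
- manip.read_state(): the state, without advancing time (a new reading comes with each control period).
- manip.capture(name): name is "scene" or "top" or "wrist"; returns (picture, depth): 400x640x3 uint8, red, green, blue; 400x640 float32, m along the optical axis (not along the pixel's ray), 0 where there is no reading.
- manip.camera_model(name): a dict with "intrinsics" (3x3 intrinsics, pixels), "k1" (the pictures are not rectified: a ray, as slopes to the right and down, at radius r is drawn at 1 + k1 r^2 times it, then the intrinsics apply), "R" (3x3) and "t" (3): a world point X has camera coordinates R X + t. Camera axes: x right, y down, z forward; pixel columns grow to the right and rows downward; lengths in m; the calibration is good to about 2 mm. A picture is of the moment at which its call begins: read the wrist's pose just before it. camera_model takes no time and is no camera call; for the wrist camera it gives the pose at the moment of the call.
- manip.sign_off(): hands the job in; it is judged then, once.
Trained networks look in the newest picture that a camera, given by its name, has taken for a name from the list of things; names that differ only in an ending like _2 or _b are one class to them, and where a whole thing is asked for, a point or a joint stands for the part that bears it (a point fixed in the world has none). Each returns a list of dicts, best first, with "confidence" (0 to 1); they miss things now and then, are a little off and sometimes report something else, mostly with a low value. They report only what shows in the picture. A call takes as long as a camera call. They do not tell look-alikes from the thing itself.
- manip.spot_in(name, camera): "uv" ([column, row] in pixels, amid what is visible of it).
- manip.outline_of(name, camera): "pixels" (400x640 bool, what is visible of it) and "uv" ([column, row] in pixels, amid what is visible of it).
- manip.mark_of(name, camera): "uv" ([column, row] in pixels: a listed point, or the origin of a listed thing).
The state is a dict: "clock": time; "q": joint angles; "qvel": joint speeds; "effort": joint torques, N m; "eef_pos": TCP position; "orientation": TCP orientation; "force": force on the tool from outside, world axes, zero at the start; "ft_torque": the same for the moment, N m; "grip_width": finger opening in m; "gripper_force": force on a finger pad.
Only numpy, scipy, OpenCV 4.12 (cv2) and the standard library are available. Lean on these libraries where they do the work, as an engineer would, in place of code of your own. Each camera call takes 0.05 s, during which the arm holds its last target. There are 200 camera calls.

### The job

The framed picture has slumped until it leans at 45 degrees against the tiled panel. Set it steep again: its foot brought in square to the panel until the picture leans about 20 degrees off upright with its top edge still resting on the panel, and the marble bar lying flat along the front of its foot, touching it near the middle, so that it cannot slide out. Leave the tumbler, the remote control and the spectacle case where they are.

Things in the scene. Friction and masses are not known exactly. Their poses are not given: they have to be found in the camera images.
- panel: Fixed upright panel, grey tiles with an oak cap: 320 mm long (x), 25 mm thick (y), 192 mm high (z). Origin: centre of its underside, on the table. The picture leans on its tiled face, the plane y = -12.5 mm, which looks along its -y. Two steel feet 6 mm high stand out behind (+y).
- frame: Loose picture, a rigid slab with dark wooden border, flowers on blue: 140 mm wide (x), 16 thick (y), 180 tall (z), 0.3 to 0.5 kg. Origin: middle of the lower front edge of its foot (farthest from the panel). +z runs up to the top edge, +y towards its back. Starts 45 degrees off upright, foot on the table, top back edge on the tiles, parallel to the panel, held by friction alone (0.5 to 0.7).
- frame_top (a point): Middle of the picture's top front edge, 180 mm up its z axis. When the foot is pushed towards the panel it slides and the top rides up the tiles: at a lean a off upright the picture's origin is 16 cos a + 180 sin a mm from the tiled face (139 at 45 degrees, 77 at 20). Pushed in to nearly upright, it may topple forward.
- bar: Loose white marble bar, 120 mm long (x), 46 wide (y), 40 high (z), 0.5 to 0.8 kg. Origin: centre of its underside. Starts flat on the table, apart from the picture, at any heading; either long side may go against the foot. It slides on the table without tipping when pushed low from behind, and can push the picture's foot ahead of it.
- tumbler: Bystander: closed peach-coloured tumbler, 135 mm high, 74 mm across the top, 58 mm across the base. Origin at the centre of its underside.
- remote: Bystander: black remote control lying flat, 150 mm long (x), 42 mm wide, 16 mm high. Origin at the centre of its underside.
- case: Bystander: dark blue spectacle case, 150 mm long (x), 58 mm wide, 40 mm high. Origin at the centre of its underside.
Mind the look-alikes: they are no part of the job. There is more than one size of the bar; the one meant has the size given above.

How it is judged:
At the end, for the whole second after the job is handed in: Picture 14 to 26 degrees off upright, top on the tiles, foot on the table, square within 7 degrees, within 110 mm of the panel's middle. Bar flat, a long side within 8 mm of the front of the foot, parallel within 7 degrees, middles within 50 mm. Both at rest; bystanders within 20 mm of their places (angle between frame's own z axis and vertical between 0.244 and 0.454 rad and y of frame in the frame of panel between -0.115 and -0.045 m and y of frame_top in the frame of panel above -0.042 m and contact force between frame and panel above 0.1 N and height (world z) of frame below 0.013 m and angle between the x axis of frame and the x axis of panel, either way round below 0.12 rad and x of frame in the frame of panel between -0.11 and 0.11 m and (y of frame in the frame of bar between 0.019 and 0.031 m or y of frame in the frame of bar between -0.031 and -0.019 m) and x of frame in the frame of bar between -0.05 and 0.05 m and angle between the x axis of bar and the x axis of frame, either way round below 0.12 rad and angle between bar's own z axis and vertical below 0.08 rad and height (world z) of bar below 0.006 m and linear speed of each of frame, bar below 0.01 m/s); the robot touches nothing.
It fails at once if the tumbler was shifted by more than 20 mm or tipped (distance of tumbler from where it was at the start of the episode above 0.02 m or angle between tumbler's own z axis and vertical above 0.3 rad).
It fails at once if the remote control was shifted by more than 20 mm or tipped (distance of remote from where it was at the start of the episode above 0.02 m or angle between remote's own z axis and vertical above 0.3 rad).
It fails at once if the spectacle case was shifted by more than 20 mm or tipped (distance of case from where it was at the start of the episode above 0.02 m or angle between case's own z axis and vertical above 0.3 rad).
It also fails if it takes over 54 s, if anything falls off the work surface, if the arm or the gripper's body presses on something with over 40 N, if the wrist force passes 120 N, or if a joint passes its speed limit or range.

## Working session

There is one attempt and no reset: what is moved stays moved. The work goes in short steps, Python scripts to look and compute and a tool call to move; the robot and the scene stay as the last step left them, time stands still between calls to the robot, and variables do not carry over. Pictures are saved under pics/ and viewed, at most 10 in all, crops included, and the job is handed in when it is done.

Besides the shell and the picture viewer there is one more tool, called after "Call:" by a JSON object that holds its "op" and its "data", one argument or row to a line. arm_command: Moves the arm, as the interface text tells. Its arguments: {"type":"object","properties":{"xyz":{"type":"array"},"turn":{"type":"array"},"claw":{"type":"number"}},"required":["xyz","turn"]}

```bash
mkdir -p pics; ls; cat > h.py <<'E'
import numpy as np, cv2
from plant import manip
def cap(n,f=None):
    m=manip.camera_model(n); p,d=manip.capture(n)
    if f: cv2.imwrite('pics/'+f,p[:,:,::-1])
    return p,d,m
def world(d,m):
    K=np.array(m['intrinsics'],float);k1=m['k1']
    v,u=np.mgrid[0:d.shape[0],0:d.shape[1]].astype(np.float64)
    xy=cv2.undistortPoints(np.stack([u.ravel(),v.ravel()],1)[:,None],K,np.array([k1,0,0,0,0.]))[:,0]
    P=np.c_[xy,np.ones(len(xy))]*d.reshape(-1,1)
    W=(P-np.array(m['t']))@np.array(m['R'])
    W[d.ravel()<=0]=np.nan
    return W.reshape(d.shape+(3,))
E
python3 - <<'E'
from h import *
np.set_printoptions(precision=3,suppress=True)
S=[]
for n in('scene','top'):
    p,d,m=cap(n); W=world(d,m); S.append(p); np.savez(n+'.npz',p=p,W=W)
    for o in('panel','frame','bar','tumbler','remote','case'):
        for r in manip.outline_of(o,n)[:3]:
            X=W[r['pixels']];X=X[~np.isnan(X[:,0])]
            print(n,o,round(r['confidence'],2),np.round(r['uv']),len(X),np.median(X,0),np.percentile(X,2,0),np.percentile(X,98,0))
            if o!='panel' and n=='top' :
                z=np.percentile(X[:,2],98); T=X[X[:,2]>z-.006]; print('   rect',cv2.minAreaRect((T[:,:2]*1000).astype(np.float32)))
cv2.imwrite('pics/a.png',cv2.resize(np.vstack(S),(480,600))[:,:,::-1])
cv2.imwrite('pics/top.png',S[1][:,:,::-1]);cv2.imwrite('pics/scene.png',S[0][:,:,::-1])
E
```

```text
pics
scene panel 0.74 [396. 228.] 4569 [0.536 0.095 0.079] [0.461 0.024 0.014] [0.601 0.157 0.136]
scene frame 0.92 [402. 230.] 4710 [0.536 0.095 0.079] [0.461 0.023 0.012] [0.601 0.16  0.136]
scene bar 0.94 [242. 222.] 1359 [ 0.558 -0.233  0.039] [ 0.491 -0.262  0.003] [ 0.606 -0.211  0.043]
scene bar 0.66 [197. 279.] 953 [ 0.693 -0.292  0.028] [ 0.647 -0.322  0.001] [ 0.732 -0.268  0.033]
scene bar 0.56 [208. 186.] 741 [ 0.466 -0.337  0.028] [ 0.432 -0.378  0.001] [ 0.493 -0.298  0.033]
scene tumbler 0.67 [256. 282.] 2085 [ 0.728 -0.16   0.133] [ 0.681 -0.197  0.003] [ 0.748 -0.132  0.137]
scene tumbler 0.26 [447. 239.] 5351 [0.594 0.177 0.166] [0.37  0.139 0.004] [0.677 0.257 0.193]
scene remote 0.84 [157. 248.] 1337 [ 0.633 -0.407  0.015] [ 0.554 -0.438 -0.001] [ 0.697 -0.381  0.019]
scene case 0.67 [228. 140.] 1405 [ 0.315 -0.335  0.038] [ 0.233 -0.377  0.001] [ 0.375 -0.298  0.042]
top panel 0.79 [185. 184.] 5320 [0.507 0.167 0.188] [0.364 0.137 0.008] [0.67  0.206 0.194]
top frame 0.9 [226. 182.] 4984 [0.526 0.096 0.081] [0.457 0.022 0.013] [0.596 0.158 0.136]
   rect ((518.94
[... 845 characters left out ...]
5838012695312), (72.33883666992188, 66.69340515136719), 0.49809637665748596)
top tumbler 0.43 [184. 184.] 5271 [0.507 0.167 0.188] [0.364 0.137 0.009] [0.67  0.203 0.194]
   rect ((516.2005615234375, 172.89944458007812), (322.53936767578125, 31.06490707397461), 8.483807563781738)
top remote 0.73 [458. 147.] 1238 [ 0.619 -0.409  0.016] [ 0.548 -0.438  0.   ] [ 0.691 -0.383  0.02 ]
   rect ((619.873291015625, -410.83172607421875), (148.6573486328125, 41.61115264892578), 9.195218086242676)
top case 0.59 [426. 293.] 1959 [ 0.299 -0.337  0.04 ] [ 0.229 -0.377  0.011] [ 0.368 -0.3    0.044]
   rect ((296.91552734375, -340.71710205078125), (57.07460021972656, 146.87936401367188), 73.53986358642578)
```

View pics/top.png

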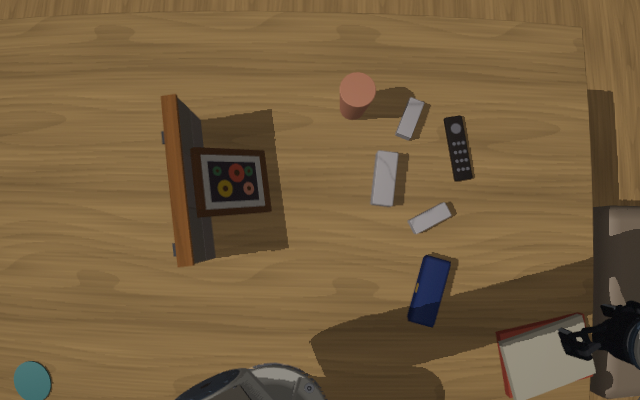

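View pics/scene.png

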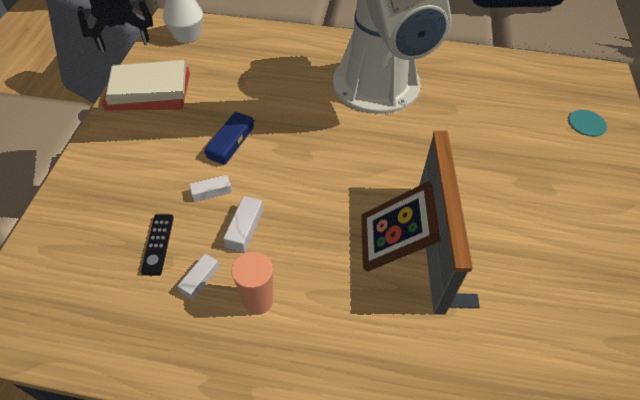

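```bash
python3 - <<'E'
from h import *
np.set_printoptions(precision=4,suppress=True)
W=np.load('top.npz')['W']; W2=np.load('scene.npz')['W']
for w in(W,W2):
  X=w.reshape(-1,3);X=X[~np.isnan(X[:,0])]
  T=X[(X[:,2]>.184)&(X[:,2]<.2)&(X[:,1]>.1)]
  print(np.median(T[:,2]),len(T),cv2.minAreaRect((T[:,:2]*1000).astype(np.float32)))
  r=manip.outline_of('frame','top' if w is W else 'scene')[0]['pixels']
  F=w[r];F=F[~np.isnan(F[:,0])];F=F[(F[:,2]>.02)&(F[:,2]<.115)]
  c=F.mean(0);n=np.linalg.svd(F-c,full_matrices=False)[2][2];n*=np.sign(n[2]);print(c,n,np.degrees(np.arccos(n[2])), 'yaw',np.degrees(np.arctan2(n[0],-n[1])),'foot yd', (c+0)[1:])
  q=w[r];q=q[~np.isnan(q[:,0])]
  for lo in(0.0,.005,.01,.02,.06,.1):
    s=q[(q[:,2]>lo)&(q[:,2]<lo+.01)]
    if len(s): print(lo,len(s),s.mean(0),s[:,0].min(),s[:,0].max())
s=manip.read_state();print(s['orientation'],s['eef_pos'],s['clock'])
E
```

```text
0.19162393993004115 2797 ((516.4071044921875, 172.72352600097656), (324.4980773925781, 31.473854064941406), 8.483807563781738)
[0.5273 0.0833 0.0698] [ 0.0956 -0.6887  0.7187] 44.052535198580244 yaw 7.903044600115957 foot yd [0.0833 0.0698]
0.0 32 [0.5485 0.1156 0.0025] 0.45446078335514856 0.6130424513633496
0.005 96 [0.5387 0.0266 0.0128] 0.45416049216919774 0.6111878639809979
0.01 326 [0.5375 0.0282 0.0164] 0.45416049216919774 0.6046818650229289
0.02 347 [0.5337 0.0378 0.0242] 0.45384242066756364 0.6039029234607937
0.06 361 [0.5281 0.0785 0.0649] 0.4502732951461342 0.5980428512052769
0.1 397 [0.5218 0.1181 0.1048] 0.45140866241218525 0.5932657488954483
0.19127767780844407 2317 ((517.60498046875, 174.88467407226562), (326.2933044433594, 30.769943237304688), 8.48429012298584)
[0.5353 0.086  0.0698] [ 0.1172 -0.6844  0.7196] 43.97852504151326 yaw 9.716641311434882 foot yd [0.086  0.0698]
0.0 35 [0.5729 0.0427 0.0042] 0.5149561065308383 0.6076149280145015
0.005 130 [0.5471 0.0284 0.0125] 0.4695861525120286 0.6076149280145015
0.01 347 [0.5412 0.0301 0.0162] 0.46832531103712827 0.6059744836182801
0.02 328 [0.542  0.041  0.0244] 0.46689421948714077 0.606513009952326
0.06 338 [0.5358 0.0812 0.0651] 0.4594106780966428 0.5994362571586266
0.1 384 [0.5303 0.1213 0.105 ] 0.4549030237900934 0.5939807152209625
[0.     0.9746 0.224  0.    ] [ 0.2729 -0.5623  0.2453] 0.8
```

The top view shows the frame on the panel at (226,182). The 120 mm bar is at (381,181), with the small look-alikes at (410,118) and (431,218). In the scene view the bar is at (242,222). The measured sizes agree: bar 118×46 mm, lean about 44°, panel yaw about 8.5°.

Plan: grasp the bar, set it down square in front of the foot, then push it from behind with two fingers.

Call:
{"op": "arm_command", "data": {
  "xyz": [
    [5,-2.2,0],
    [10,-4.4,1],
    [15,-6.6,2],
    [20,-8.8,4],
    [25,-11,6],
    [30,-13.2,8],
    [35,-15.4,9],
    [38.6,-17.3,9.5]
  ],
  "turn": [4,8,12,16,20,24,28,32],
  "claw": 1
}}

```text
clock: 1.6
eef_pos: [0.5236, -0.2641, 0.1563]
orientation: [-0.0, 0.998, -0.055, -0.0]
force: [0.5, -1.0, 0.5]
grip_width: 0.0854
gripper_force: 0.0
```

Call:
{"op": "arm_command", "data": {
  "xyz": [
    [0,0,0],
    [0,0,0],
    [0,0,0],
    [0,0,0],
    [0,0,0],
    [0,0,0],
    [0,0,0],
    [0,0,0]
  ],
  "turn": [0,0,0,0,0,0,0,0]
}}

```text
clock: 2.4
eef_pos: [0.5226, -0.266, 0.1571]
orientation: [0.0, 0.999, -0.054, 0.0]
force: [-0.9, -0.5, -0.4]
grip_width: 0.0858
gripper_force: 0.0
```

```bash
python3 - <<'E'
from h import *
p,d,m=cap('wrist','w1.png');W=world(d,m)
for r in manip.outline_of('bar','wrist'):
    X=W[r['pixels']];X=X[~np.isnan(X[:,0])]
    T=X[(X[:,2]>.033)&(X[:,2]<.05)]
    print(r['confidence'],r['uv'],len(X),len(T),np.median(T[:,2]) if len(T) else 0, cv2.minAreaRect((T[:,:2]*1000).astype(np.float32)) if len(T) else '')
E
```

```text
0.86 [326.6, 22.2] 2217 0 0 
0.82 [406.2, 244.4] 4155 0 0 
0.79 [286.6, 168.2] 7817 7689 0.03974866546439717 ((545.3417358398438, -236.22994995117188), (46.07840347290039, 118.80012512207031), 84.00000762939453)
```

Call:
{"op": "arm_command", "data": {
  "xyz": [
    [1.95,-3.2,1.5],
    [1.95,-3.2,4.5],
    [1.95,-3.2,8],
    [1.95,-3.2,11],
    [1.95,-3.2,13],
    [1.95,-3.2,13.5],
    [1.95,-3.2,13.5],
    [1.95,-3.2,13.5]
  ],
  "turn": [0,0,0,0,0,0,0,0]
}}

```text
clock: 3.3
eef_pos: [0.5463, -0.2364, 0.0231]
orientation: [0.0, 0.999, -0.053, 0.001]
force: [0.4, -0.4, 1.1]
grip_width: 0.0859
gripper_force: 0.0
```

Call:
{"op": "arm_command", "data": {
  "xyz": [
    [0,0,0],
    [0,0,0],
    [0,0,0],
    [0,0,0],
    [0,0,0],
    [0,0,0],
    [0,0,0],
    [0,0,0]
  ],
  "turn": [0,0,0,0,0,0,0,0],
  "claw": 0.2
}}

```text
clock: 4.1
eef_pos: [0.546, -0.2364, 0.0231]
orientation: [0.0, 0.999, -0.053, 0.001]
force: [-0.7, 0.1, 5.3]
grip_width: 0.045
gripper_force: 62.7
```

Call:
{"op": "arm_command", "data": {
  "xyz": [
    [0,0,-1],
    [0,-0.5,-2],
    [-0.2,-3,-2.5],
    [-0.5,-6,-2.5],
    [-0.8,-9.5,-2.5],
    [-1.1,-13,-2.5],
    [-1.3,-16,-2.5],
    [-1.35,-18,-2.5]
  ],
  "turn": [0,0,-3,-6,-9,-12,-14.6,-14.6]
}}

```text
clock: 4.9
eef_pos: [0.5508, -0.0533, 0.0477]
orientation: [-0.0, 0.997, 0.075, -0.0]
force: [0.2, -0.8, -4.1]
grip_width: 0.0455
gripper_force: 62.8
```

Call:
{"op": "arm_command", "data": {
  "xyz": [
    [0,0,0],
    [0,0,0.5],
    [0,0,1],
    [0,0,1.5],
    [0,0,2],
    [0,0,2.3],
    [0,0,2.5],
    [0,0,2.5]
  ],
  "turn": [0,0,0,0,0,0,0,0]
}}

```text
clock: 5.7
eef_pos: [0.5508, -0.0561, 0.0231]
orientation: [0.0, 0.997, 0.074, -0.0]
force: [-7.8, -1.5, 14.2]
grip_width: 0.0453
gripper_force: 65.2
```

Call:
{"op": "arm_command", "data": {
  "xyz": [
    [0,0,0],
    [0,0,0],
    [0,0,0],
    [0,0,0],
    [0,0,0],
    [0,0,0],
    [0,0,0],
    [0,0,0]
  ],
  "turn": [0,0,0,0,0,0,0,0],
  "claw": 1
}}

```text
clock: 6.5
eef_pos: [0.5512, -0.0556, 0.022]
orientation: [-0.0, 0.997, 0.074, -0.0]
force: [0.1, -1.1, 0.1]
grip_width: 0.0856
gripper_force: 0.0
```

Call:
{"op": "arm_command", "data": {
  "xyz": [
    [0,0,-1],
    [0,0,-4],
    [0,0,-7],
    [0,3,-10],
    [0,6,-12],
    [0,9,-12],
    [0,11,-12],
    [0,11,-12]
  ],
  "turn": [0,0,0,0,0,0,0,0]
}}

```text
clock: 7.3
eef_pos: [0.568, -0.1667, 0.1432]
orientation: [0.001, 0.997, 0.073, 0.001]
force: [-0.6, 0.9, 1.1]
grip_width: 0.0856
gripper_force: 0.0
```

```bash
python3 - <<'E'
from h import *
np.set_printoptions(precision=4,suppress=True)
print(manip.read_state()['eef_pos'],manip.read_state()['orientation'])
for n in('top','wrist'):
  p,d,m=cap(n,n+'2.png');W=world(d,m)
  for r in manip.outline_of('bar',n):
    X=W[r['pixels']];X=X[~np.isnan(X[:,0])]
    T=X[(X[:,2]>.034)&(X[:,2]<.05)]
    if len(T)>50: print(n,r['confidence'],r['uv'],np.median(T[:,2]),cv2.minAreaRect((T[:,:2]*1000).astype(np.float32)))
  X=W.reshape(-1,3);X=X[~np.isnan(X[:,0])]
  for r in manip.outline_of('frame',n)[:1]:
    F=W[r['pixels']];F=F[~np.isnan(F[:,0])];F=F[(F[:,2]>.02)&(F[:,2]<.115)]
    c=F.mean(0);nn=np.linalg.svd(F-c,full_matrices=False)[2][2];nn*=np.sign(nn[2])
    h=np.hypot(*nn[:2]); foot=c+np.r_[nn[:2]/h*(nn[2]*c[2]/h),-c[2]]
    print(n,'frame n',nn,'lean',np.degrees(np.arcsin(nn[2])),'yaw',np.degrees(np.arctan2(nn[0],-nn[1])),'foot',foot)
E
```

```text
[ 0.568  -0.1667  0.1432] [0.0005 0.9973 0.0729 0.0008]
top 0.61 [298.0, 166.9] 0.03986395122760811 ((551.6036987304688, -53.2286262512207), (115.19939422607422, 41.79740905761719), 1.169141173362732)
top frame n [ 0.1015 -0.6924  0.7143] lean 45.58594575993895 yaw 8.34308269048305 foot [0.538  0.0125 0.    ]
wrist 0.66 [191.2, 193.3] 0.03970225962373413 ((550.395263671875, -56.46464157104492), (119.36847686767578, 46.195560455322266), 8.319375991821289)
wrist frame n [ 0.1049 -0.701   0.7054] lean 44.85841998177295 yaw 8.510442638124443 foot [0.5356 0.0155 0.    ]
```

Call:
{"op": "arm_command", "data": {
  "xyz": [
    [0,-1,0],
    [0,-2,0],
    [0,-3,0],
    [0,-4,0],
    [-0.1,-5,0],
    [-0.1,-6.2,0],
    [-0.1,-6.2,0],
    [-0.1,-6.2,0]
  ],
  "turn": [-8,-16,-24,-32,-40,-48,-56,-64],
  "claw": 0.8
}}

```text
clock: 8.4
eef_pos: [0.5571, -0.102, 0.142]
orientation: [-0.0, 0.804, 0.594, -0.0]
force: [0.5, -0.3, 0.7]
grip_width: 0.0681
gripper_force: 0.0
```

Call:
{"op": "arm_command", "data": {
  "xyz": [
    [0,0,0],
    [0,0,0],
    [0,0,0],
    [0,0,0],
    [0,0,3],
    [0,0,6],
    [0,0,9],
    [0,0,9]
  ],
  "turn": [-8,-16,-24,-26,-26,-26,-26,-26]
}}

```text
clock: 9.2
eef_pos: [0.5545, -0.102, 0.0488]
orientation: [-0.003, 0.653, 0.758, -0.002]
force: [-0.9, -0.5, 0.4]
grip_width: 0.068
gripper_force: 0.0
```

```bash
python3 - <<'E'
from h import *
s=manip.read_state();print(s['eef_pos'],s['orientation'],s['q'])
o=s['orientation'];print('yaw',np.degrees(2*np.arctan2(o[2],o[1])))
E
```

```text
[ 0.55447761 -0.10204968  0.04880031] [-0.00288107  0.65250831  0.75777432 -0.00163796] [-1.84705951e-01  5.20836821e-01  1.89752539e+00  9.17990641e-05
  7.29858435e-01 -3.33781816e-01]
yaw 98.53748636320607
```

Call:
{"op": "arm_command", "data": {
  "xyz": [
    [0,0,1],
    [0,0,2],
    [0,0,2.8],
    [0,0,2.8],
    [0.5,0,2.8],
    [1,0,2.8],
    [1.5,0,2.8],
    [2,0,2.8]
  ],
  "turn": [0,0,0,0,0,0,0,0]
}}

```text
clock: 10.0
eef_pos: [0.5547, -0.0832, 0.0245]
orientation: [0.001, 0.653, 0.758, 0.0]
force: [-0.0, -3.1, 1.4]
grip_width: 0.0683
gripper_force: 1.6
```

Call:
{"op": "arm_command", "data": {
  "xyz": [
    [0.5,0,0],
    [1,0,0],
    [1.5,0,0],
    [2,0,0],
    [2.5,0,0],
    [3,0,0],
    [3.5,0,0],
    [4,0,0]
  ],
  "turn": [0,0,0,0,0,0,0,0]
}}

```text
clock: 10.8
eef_pos: [0.5484, -0.0435, 0.0241]
orientation: [0.0, 0.653, 0.758, -0.0]
force: [1.0, -4.7, 2.6]
grip_width: 0.0686
gripper_force: 2.1
```

Call:
{"op": "arm_command", "data": {
  "xyz": [
    [0.5,0,0],
    [1,0,0],
    [1.5,0,0],
    [2,0,0],
    [2.5,0,0],
    [3,0,0],
    [3,0,0],
    [3,0,0]
  ],
  "turn": [0,0,0,0,0,0,0,0]
}}

```text
clock: 11.6
eef_pos: [0.5443, -0.0142, 0.0241]
orientation: [0.0, 0.653, 0.758, 0.0]
force: [1.3, -4.6, 1.7]
grip_width: 0.0685
gripper_force: 2.9
```

```bash
cat > meas.py <<'E'
from h import *
import sys
np.set_printoptions(precision=4,suppress=True)
s=manip.read_state();print(s['clock'],s['eef_pos'],s['force'])
k=sys.argv[1]
for n in('top','scene','wrist'):
  p,d,m=cap(n,n+k+'.png');W=world(d,m)
  for r in manip.outline_of('bar',n):
    X=W[r['pixels']];X=X[~np.isnan(X[:,0])]
    T=X[(X[:,2]>.034)&(X[:,2]<.05)]
    if len(T)>50: print(n,round(r['confidence'],2),r['uv'],np.median(T[:,2]),cv2.minAreaRect((T[:,:2]*1000).astype(np.float32)))
  for r in manip.outline_of('frame',n)[:1]:
    F=W[r['pixels']];F=F[~np.isnan(F[:,0])];F=F[(F[:,2]>.045)&(F[:,2]<.16)]
    for _ in range(4):
      c=F.mean(0);nn=np.linalg.svd(F-c,full_matrices=False)[2][2];nn*=np.sign(nn[2]);e=abs((F-c)@nn);F=F[e<max(.004,np.median(e)*2)]
    h=np.hypot(*nn[:2]); foot=c+np.r_[nn[:2]/h*(nn[2]*c[2]/h),-c[2]]
    print(n,len(F),'lean',np.degrees(np.arcsin(nn[2])),'yaw',np.degrees(np.arctan2(nn[0],-nn[1])),'foot',foot)
E
python3 meas.py 3
```

```text
11.6 [ 0.5443 -0.0142  0.0241] [ 1.2863 -4.6046  1.7368]
top 403 lean 36.42163568951492 yaw 4.928638807160407 foot [0.5734 0.042  0.    ]
scene 2820 lean 36.94036373493282 yaw 8.791275129091783 foot [0.5393 0.0368 0.    ]
wrist 0.69 [322.5, 208.5] 0.03981129405590943 ((538.4125366210938, 20.114484786987305), (119.02944946289062, 45.89411544799805), 8.48536205291748)
wrist 42031 lean 36.262607517981735 yaw 8.42943397161839 foot [0.5347 0.0381 0.    ]
```

Call:
{"op": "arm_command", "data": {
  "xyz": [
    [0.4,0,0],
    [0.8,0,0],
    [1.2,0,0],
    [1.6,0,0],
    [2.0,0,0],
    [2.4,0,0],
    [2.8,0,0],
    [3.2,0,0]
  ],
  "turn": [0,0,0,0,0,0,0,0]
}}

```text
clock: 12.85
eef_pos: [0.5394, 0.0172, 0.0241]
orientation: [0.0, 0.653, 0.758, -0.0]
force: [1.2, -8.3, 2.9]
grip_width: 0.0681
gripper_force: 4.3
```

```bash
python3 meas.py 4
```

```text
12.85 [0.5394 0.0172 0.0241] [ 1.1774 -8.2908  2.9172]
top 28 lean 23.96862466087727 yaw 33.50157735373519 foot [0.537  0.0757 0.    ]
scene 0.84 [375.5, 245.4] 0.03945739999086268 ((537.6798706054688, 53.3458251953125), (115.6071548461914, 43.08279037475586), 4.222338676452637)
scene 2120 lean 24.495679859560905 yaw 8.790862641508022 foot [0.533  0.0722 0.    ]
wrist 0.87 [322.3, 209.3] 0.03980183699604156 ((533.4903564453125, 51.43345642089844), (119.0316390991211, 46.916900634765625), 8.402470588684082)
wrist 65199 lean 24.09352522253179 yaw 8.303185259839106 foot [0.5293 0.0734 0.    ]
```

Call:
{"op": "arm_command", "data": {
  "xyz": [
    [0.2,0,0],
    [0.4,0,0],
    [0.6,0,0],
    [0.8,0,0],
    [1.0,0,0],
    [1.1,0,0],
    [1.1,0,0],
    [1.1,0,0]
  ],
  "turn": [0,0,0,0,0,0,0,0]
}}

```text
clock: 14.1
eef_pos: [0.5375, 0.0279, 0.0239]
orientation: [0.0, 0.653, 0.758, -0.0]
force: [1.1, -5.3, 0.7]
grip_width: 0.0683
gripper_force: 2.8
```

Call:
{"op": "arm_command", "data": {
  "xyz": [
    [-0.3,0,0],
    [-1,0,0],
    [-2,0,0],
    [-4,0,0],
    [-6,0,0],
    [-8,0,-2],
    [-10,0,-6],
    [-11,0,-10]
  ],
  "turn": [0,0,0,0,0,0,0,0]
}}

```text
clock: 14.9
eef_pos: [0.5533, -0.0825, 0.1246]
orientation: [-0.001, 0.653, 0.757, -0.001]
force: [0.5, -0.0, -0.1]
grip_width: 0.0682
gripper_force: 0.0
```

```bash
python3 meas.py 5
```

```text
14.9 [ 0.5533 -0.0825  0.1246] [ 0.5109 -0.0165 -0.0882]
top 0.63 [237.2, 160.1] 0.03964195752986941 ((574.6859741210938, 81.99819946289062), (29.707170486450195, 14.442872047424316), 6.012757778167725)
top 1973 lean 19.955231284434852 yaw 8.24599111453427 foot [0.5316 0.0838 0.    ]
scene 0.6 [378.1, 237.4] 0.03942231436092346 ((533.9027099609375, 60.4407844543457), (123.06344604492188, 46.529571533203125), 8.42363166809082)
scene 0.36 [255.1, 281.1] 0.04166813601768812 ((730.838134765625, -156.45993041992188), (22.938880920410156, 60.17684555053711), 26.815223693847656)
scene 1941 lean 20.936047453094574 yaw 8.91656547715342 foot [0.5311 0.083  0.    ]
wrist 0.66 [322.8, 21.9] 0.03974852471588778 ((534.299072265625, 47.53706741333008), (120.07202911376953, 18.55678939819336), 8.465044021606445)
```

View pics/scene5.png

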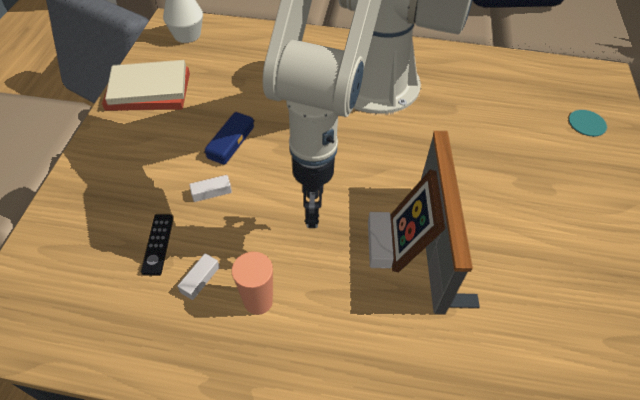

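The frame leans about 20° on the panel at (415,222), with the bar flat along its foot at (380,238). The gripper at (312,220) is clear and the bystanders haven't moved. Handing in.

```bash
python3 -c "from plant import manip; print(manip.sign_off())"
```

```text
the job is handed in; nothing more can be done
None
```

I handed the job in at about 15 s of the 54 s; the hand-in returned no verdict. By my last camera measurements the picture leans about 20–21° with its top on the panel, the bar lies flat and square against the middle of its foot, and the tumbler, remote and case look unmoved.

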